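# Free the pedestal casting caught in the bin corner and stand it on the marking-out plate

## Robot

A 6-joint arm with a two-finger parallel gripper is mounted at the origin on the work surface. World frame = base frame: x ahead of the robot, y to its left, z up, the work surface at z = 0. Lengths are in m, angles in rad, forces in N, time in s.
With the tool pointing down it reaches from about 0.25 to 0.725 m from the base axis. Payload 4 kg.
Tool frame: the origin (TCP) lies at the very end of the fingers, on their centre line; the grasp point (between the pads) lies 19 mm behind it; z points along the fingers, y is the line along which they close (so a half turn about z gives the same grasp; the last joint's range is limited). The gripper opens to 85 mm and grips with 20 to 120 N. Pads are 22 mm wide; open, the fingers measure 114 mm over their backs; the gripper's body (76 mm by 85 mm) begins 54 mm behind the grasp point. The pads swing forward as they close: fully open they stand 13 mm farther back than shut.
Start: joints at [1.211, 0.241, 0.005, 1.335, 0, 1.571], TCP at [0.176, 0.468, 0.231] pointing down, gripper open.
Joint ranges: [-2.72, 2.72], [-1.05, 1.87], [-1.09, 1.28], [-1.99, 2.15], [-1.42, 1.44], [-3.14, 3.14]. Speed limits (rad/s): [2.79, 2.79, 3.14, 3.14, 3.14, 3.14].

## Interface

Orientations are given as a unit quaternion [x, y, z, w].
In Python, from workcell import bot gives the robot as it stands.
- The arm moves only by the tool carry_out, never from a script. Its argument "increments" is one flat list of numbers, 5 for each row, row after row: the finger opening in cm, from 0 to 8.54, then the shift along the tool's x, y, z in cm, then the turn about the tool's z in rad. A call has exactly 5 rows; each row shifts and turns the commanded pose from where the row before left it, along the tool's axes as they then stand; what a row does not reach is not made up. A row lasts 1/8 s, in which the tool goes at most 62.5 mm and 10.7 degrees, less where a joint would pass 70% of its speed; a pose out of reach is approached as far as the arm can. A call with a gripper value outside its range is refused whole. The fingers move at their own pace and stop on an object; the grip force is fixed at half the most. Time passes only in rows, so rows that do not move let the fingers close, or fill a call up. It gives the time, the measured TCP pose, the force, the opening and the grip force at its end, in the units of the state.
- bot.get_obs(): the state, without advancing time (a new reading comes with each control period).
- bot.camera(name): name is "side" or "top"; returns a dict with "pixels" (384x512x3 uint8, blue, green, red), "range_z" (384x512 float32, m along the optical axis (not along the pixel's ray), 0 where there is no reading), "mtx" (3x3 intrinsics, pixels), "eye" and "attitude" of the camera in the world. Camera axes: x right, y down, z forward; pixel columns grow to the right and rows downward; lengths in m; the calibration is good to about 2 mm. A picture is of the moment at which its call begins.
- bot.job_done(): hands the job in; it is judged then, once.
Trained networks look in a picture, given as the dict that the camera call returned (one of the last four; its "shot" number tells which), for a name from the list of things; names that differ only in an ending like _2 or _b are one class to them, and where a whole thing is asked for, a point or a joint stands for the part that bears it (a point fixed in the world has none). Each returns a list of dicts, best first, with "p" (0 to 1); they miss things now and then, are a little off and sometimes report something else, mostly with a low value. They report only what shows in the picture. A call takes as long as a camera call. They do not tell look-alikes from the thing itself.
- bot.find_in(picture, name): "xyz" ([x, y, z] in m, in the coordinates of the camera as it stood for that picture, good to about 4 mm: the middle of the surface that is visible of it).
- bot.regions_of(picture, name): "mask" (384x512 bool, what is visible of it).
- bot.place_of(picture, name): "xyz" ([x, y, z] in m, in the coordinates of the camera as it stood for that picture, good to about 4 mm: a listed point, or the origin of a listed thing).
The state is a dict: "clock": time; "joint_pos": joint angles; "joint_vel": joint speeds; "tau": joint torques, N m; "eef_pos": TCP position; "tool_rot": TCP orientation; "ft_force": force on the tool from outside, world axes, zero at the start; "ft_torque": the same for the moment, N m; "grip_width": finger opening in m; "grasp_force": force on a finger pad.
Only numpy, scipy, OpenCV 4.12 (cv2) and the standard library are available. Lean on these libraries where they do the work, as an engineer would, in place of code of your own. Each camera call takes 0.05 s, during which the arm holds its last target. There are 200 camera calls.

## Task

The aluminium pedestal casting lies jammed in a corner of the parts bin, its foot caught under the bin's keeper strip: work it free through the notch in the strip without wrenching it hard against the bin, lift it out, and stand it upright on its foot in the middle of the steel marking-out plate for inspection, setting it down by hand rather than dropping it. Leave the V-block in the bin and the other things on the bench where they are.

Things in the scene. Friction and masses are not known exactly. Their poses are not given: they have to be found in the camera images.
- casting: Jammed pedestal casting, plain aluminium, about 0.25 kg: square foot 56 x 56 mm, 8 mm thick, and a square stem 26 x 26 mm ending 130 mm above the foot's underside (collar 38 mm across, up to 13 mm). Origin: centre of the foot's underside; z along the stem away from the foot; x, y square to the stem's faces. Starts in one of the bin's two back corners, leaning 40 degrees to the bin's -x, y along the bin's y.
- stem_end (a point): Centre of the stem's free end, 130 mm from the foot's underside. The last 55 mm of the stem stand clear of the bin's front rim, on which it leans; it can be gripped with the gripper tilted in line with it, on the two faces that look along the bin's y. At the start the foot's low edge is on the bin floor and its raised edge at the back wall, about 4 mm (5 mm along the stem) below the keeper strip.
- bin: Grey steel parts bin, fixed to the bench. Origin: underside, near its centre; x towards the back wall, y along its length, z up. Inside it runs from x = -38 mm (front wall) to +37 mm (back wall) and from y = -115 to +115 mm; walls 4 mm thick, rim 64 mm and inner floor 4 mm above the bench. Pressing the casting against the bin or its keeper with more than 40 N spoils them.
- keeper_line (a point): Fixed point on the back wall at y = 0 of the bin, 50 mm up: underside of the keeper, a clamped steel strip along the wall, 24 mm deep, 4 mm thick, one end of it up to 60 mm out past an end wall. One notch in it, 68 mm wide, full depth, lets the foot pass; its middle lies anywhere from y = -36 to +36 mm of the bin, unmeasured: look, or slide the foot along and tug gently along the stem to feel for it.
- vblock: Dark steel V-block, 42 x 40 mm and 32 mm high, about 0.4 kg, loose on the bin floor in the other back corner. Origin: centre of its underside. It may be pushed along inside the bin (at most about 9 mm, to the end wall) but must stay in it.
- plate: Steel marking-out plate 140 x 140 x 12 mm with fine scribed lines, fixed flat on the bench. Origin: centre of its underside.
- plate_top (a point): The middle of the plate's upper face, 12 mm above the bench; z up.
- wrench: Bystander: steel wrench 170 mm long, lying on the bench. Origin: underside near its middle.
- hammer: Bystander: hammer 270 mm long, lying on the bench. Origin: underside near its middle.
- can: Bystander: grey can, 54 mm in diameter, 150 mm tall, standing. Origin: centre of its underside.
- jar: Bystander: clear jar with steel cap, 70 mm in diameter, 80 mm tall, standing. Origin: centre of its underside.
- tape: Bystander: tape measure, 65 x 35 x 60 mm high. Origin: centre of its underside.
- drillbox: Bystander: flat black drill case 90 x 130 x 35 mm high. Origin: centre of its underside.
Mind the look-alikes: they are no part of the job. What is shaped like the plate but pink is not meant.

How it is judged:
By the outcome, as a careful person would: the job done as asked, in the order asked, and still so for the second after the job is handed in, with the robot touching nothing.
It also fails if it takes over 58 s, if anything falls off the work surface, if the arm or the gripper's body presses on something with over 40 N, if the wrist force passes 120 N, or if a joint passes its speed limit or range.

## Working session

There is one attempt and no reset: what is moved stays moved. The work goes in short steps, Python scripts to look and compute and a tool call to move; the robot and the scene stay as the last step left them, time stands still between calls to the robot, and variables do not carry over. Pictures are saved under pics/ and viewed, at most 10 in all, crops included, and the job is handed in when it is done.

Besides the shell and the picture viewer there is one more tool, called in YAML: its name, and indented under it one key for each argument. carry_out: Moves the arm, as the interface text tells. Its arguments: {"type":"object","properties":{"increments":{"type":"array","items":{"type":"number"}}},"required":["increments"]}

```bash
mkdir -p pics; ls; cat > h.py <<'E'
import numpy as np, cv2
from scipy.spatial.transform import Rotation as R
from workcell import bot
def cw(c,p):
    a=np.array(c['attitude'],float)
    M=a if a.shape==(3,3) else R.from_quat(a).as_matrix()
    return np.asarray(p)@M.T+np.array(c['eye'])
def cloud(c):
    z=c['range_z'];K=np.array(c['mtx']);v,u=np.mgrid[:z.shape[0],:z.shape[1]]
    return cw(c,np.stack([(u-K[0,2])/K[0,0]*z,(v-K[1,2])/K[1,1]*z,z],-1))
E
python3 - <<'E'
from h import *
np.set_printoptions(precision=4,suppress=True)
o=bot.get_obs();print(o)
for n in ['side','top']:
    c=bot.camera(n);cv2.imwrite(f'pics/{n}0.png',c['pixels']);np.savez(f'{n}0.npz',**{k:c[k] for k in('pixels','range_z','mtx','eye','attitude')})
    print(n,c['eye'],c['attitude'],c['mtx'])
    for t in['casting','stem_end','bin','keeper_line','vblock','plate','plate_top','wrench','hammer','can','jar','tape','drillbox']:
        print(t,[(round(d['p'],2),cw(c,d['xyz']).round(4).tolist()) for d in bot.place_of(c,t)[:3]])
E
```

```text
pics
{'clock': 0.0, 'joint_pos': array([1.211 , 0.2414, 0.0037, 1.3352, 0.    , 1.5708]), 'joint_vel': array([-0.0007,  0.0016,  0.0015, -0.0013, -0.0016,  0.0012]), 'tau': array([  0.0007, -37.2315,  25.241 ,   0.0171,   0.    ,   0.    ]), 'eef_pos': array([0.1758, 0.4674, 0.2304]), 'tool_rot': array([ 0.1789,  0.9839, -0.001 , -0.0002]), 'ft_force': array([-0.7078, -0.2146,  0.6077]), 'ft_torque': array([-0.0217, -0.048 ,  0.0477]), 'grasp_force': 0.0, 'grip_width': 0.08561345771295167}
side [ 0.4444 -1.0065  0.8805] [ 0.8975 -0.0406  0.0151 -0.439 ] [[402.8684   0.     245.7519]
 [  0.     402.8684 186.9141]
 [  0.       0.       1.    ]]
casting [(0.68, [0.7691, 0.1935, 0.0025]), (0.57, [0.6425, -0.2885, 0.0223]), (0.56, [0.646, -0.2001, 0.0503])]
stem_end [(0.66, [0.5625, -0.3063, 0.1223])]
bin [(0.73, [0.6055, -0.2108, -0.0004]), (0.72, [0.5638, 0.2504, 0.0132]), (0.64, [0.6023, -0.1191, 0.0052])]
keeper_line [(0.84, [0.6433, -0.2004, 0.0481])]
vblock [(0.72, [0.6045, -0.1221, 0.0069])]
plate [(0.89, [0.3203, 0.226, 0.0041]), (0.76, [0.5645, 0.2515, 0.0033]), (0.61, [0.2854, -
[... 555 characters left out ...]
0.2872, 0.0239])]
stem_end [(0.71, [0.56, -0.3115, 0.1235]), (0.71, [0.5735, 0.2479, 0.0126])]
bin [(0.97, [0.6128, -0.2126, -0.001])]
keeper_line [(0.72, [0.6482, -0.2006, 0.0455])]
vblock [(0.66, [0.6057, -0.1223, 0.0001])]
plate [(0.91, [0.29, -0.1875, -0.005]), (0.73, [0.5704, 0.2464, -0.0037]), (0.65, [0.3241, 0.2198, -0.0012])]
plate_top [(0.91, [0.3223, 0.2242, 0.0083]), (0.9, [0.5712, 0.2464, 0.0114]), (0.83, [0.2893, -0.1905, 0.0088])]
wrench [(0.77, [0.3978, 0.0224, -0.0013])]
hammer [(0.96, [0.7699, 0.1854, -0.0016])]
can [(0.97, [0.7868, -0.0693, -0.001])]
jar [(0.59, [0.6545, 0.4067, -0.0012])]
tape [(0.81, [0.4056, 0.3881, -0.0006])]
drillbox [(0.88, [0.324, -0.3884, -0.0024])]
```

```bash
python3 - <<'E'
from h import *
c=dict(np.load('top0.npz'));P=cloud(c)
# ortho crop of bin, upsampled; project world box corners
K=c['mtx'];a=c['attitude'];M=R.from_quat(a).as_matrix()
def px(p):
    q=(np.array(p)-c['eye'])@M;return K[0,0]*q[0]/q[2]+K[0,2],K[1,1]*q[1]/q[2]+K[1,2]
u,v=px([.61,-.21,.05]);print(u,v)
u,v=int(u),int(v);r=60
im=c['pixels'][max(v-45,0):v+45,max(u-r,0):u+r];print(max(v-45,0),max(u-r,0))
cv2.imwrite('pics/crop.png',cv2.resize(im,None,fx=6,fy=6,interpolation=cv2.INTER_CUBIC))
s=dict(np.load('side0.npz'))['pixels']
cv2.imwrite('pics/both.png',np.vstack([cv2.resize(c['pixels'],(400,300)),cv2.resize(s,(400,300))]))
E
```

```text
313.7698003726052 170.86818283863838
125 253
```

View pics/crop.png

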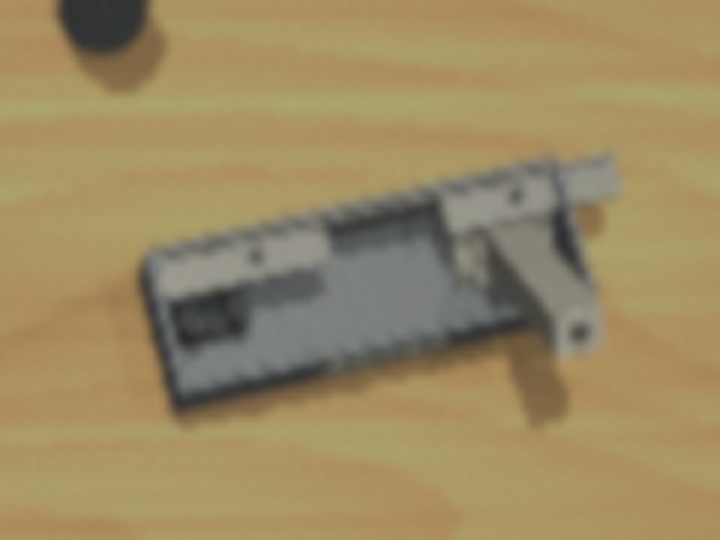

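View pics/top0.png

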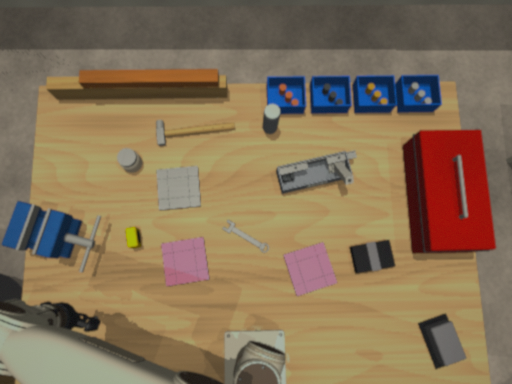

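View pics/side0.png

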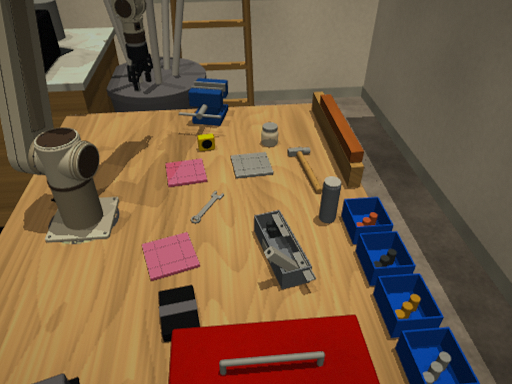

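The bin is at about (314,171) px in the top picture. The casting leans at its right (-y) end, with the V-block at its left. The keeper notch shows in the crop from about (330,230) to (443,200). The real plate is the grey one at (179,188) px, world about (0.57, 0.25). Next I'll fit the bin and notch precisely.

```bash
python3 - <<'E'
from h import *
from scipy.optimize import minimize
np.set_printoptions(precision=4,suppress=True)
for n in['top','side']:
    c=dict(np.load(n+'0.npz'));P=cloud(c)
    b=(abs(P[...,0]-.61)<.13)&(abs(P[...,1]+.21)<.2)
    tab=np.median(P[b][:,2]);print(n,'bench z',tab)
    m=b&(P[...,2]-tab>.045)&(P[...,2]-tab<.072);Q=P[m][:,:2]
    r=cv2.minAreaRect(Q.astype(np.float32));print('rect',r,len(Q))
    # pixel based, plane z=.054: ray/plane
    K=c['mtx'];M=R.from_quat(c['attitude']).as_matrix()
    def pl(u,v,z):
        d=M@np.array([(u-K[0,2])/K[0,0],(v-K[1,2])/K[1,1],1]);return c['eye']+d*(z-c['eye'][2])/d[2]
    if n=='top':
        f=lambda x,y,z:pl(253+(x+.5)/6-.5,125+(y+.5)/6-.5,z)
        for nm,x,y,z in[('BL rim',150,250,.064),('BR rim',560,158,.064),('FL rim',178,410,.064),('nL',330,246,.054),('nR',443,215,.054),('strip far R',618,160,.054),('stem end',579,332,.1216)]:print(nm,f(x,y,z))
    for d in bot.regions_of(bot.camera(n),'plate')[:3]:
        mm=d['mask'];q=P[mm];rr=cv2.minAreaRect(q[:,:2].astype(np.float32));print('plate',d['p'],rr,c['pixels'][mm].mean(0))
E
```

```text
top bench z 0.0005435515024995174
rect ((0.6111161708831787, -0.22710350155830383), (0.08584010601043701, 0.2731868028640747), 12.049066543579102) 829
BL rim [ 0.6241 -0.0884  0.064 ]
BR rim [ 0.6734 -0.3186  0.064 ]
FL rim [ 0.534  -0.1009  0.064 ]
nL [ 0.6275 -0.1895  0.054 ]
nR [ 0.6443 -0.2535  0.054 ]
strip far R [ 0.6747 -0.3537  0.054 ]
stem end [ 0.5607 -0.3086  0.1216]
plate 0.71 ((0.32444512844085693, 0.16168242692947388), (0.14802327752113342, 0.27379289269447327), 4.150044918060303) [133.8396 116.2594 169.8528]
plate 0.7 ((0.4357859492301941, 0.19244517385959625), (0.45799553394317627, 0.17981433868408203), 23.137088775634766) [137.303  149.6244 151.8199]
plate 0.61 ((0.26987382769584656, -0.12231403589248657), (0.13836003839969635, 0.2782234847545624), 16.1143741607666) [138.4797 119.4781 170.8179]
side bench z 0.002680215733818603
rect ((0.6073249578475952, -0.22454474866390228), (0.08597531914710999, 0.27317699790000916), 12.58153247833252) 1152
plate 0.96 ((0.38921797275543213, -0.5521175861358643), (0.13916271924972534, 0.9049050211906433), 15.672347068786621) [114.5309  94.5624 183.1164]
plate 0.89 ((0.5450947284698486, -0.34429121017456055), (1.331385850906372, 0.1491721123456955), 87.7513656616211) [117.2394 132.6119 136.9589]
plate 0.72 ((0.5973116755485535, -0.12276871502399445), (0.03460357338190079, 0.04391469061374664), 13.012933731079102) [26.8927 28.7684 27.5537]
```

carry_out:
  increments: [8.5,0,0,0,-0.144,8.5,0,0,0,-0.144,8.5,0,0,0,-0.143,8.5,0,0,0,-0.143,8.5,-1.6,-6,0,0]

```text
clock: 2.22
eef_pos: [0.2041, 0.4148, 0.2308]
tool_rot: [-0.11, 0.994, 0.001, 0.0]
ft_force: [0.8, -0.7, 0.8]
grip_width: 0.0851
grasp_force: 0.0
```

carry_out:
  increments: [8.5,-1.6,-6,0,0,8.5,-1.6,-6,0,0,8.5,-1.6,-6,0,0,8.5,-1.6,-6,0,0,8.5,-1.6,-6,0,0]

```text
clock: 2.85
eef_pos: [0.3471, 0.1349, 0.2317]
tool_rot: [-0.107, 0.994, 0.0, 0.001]
ft_force: [1.0, 0.3, 0.6]
grip_width: 0.0851
grasp_force: 0.0
```

carry_out:
  increments: [8.5,-1.6,-6,0,0,8.5,-1.6,-6,0,0,8.5,-1.6,-6,0,0,8.5,-1.6,-6,0,0,8.5,-1.6,-6,0,0]

```text
clock: 3.48
eef_pos: [0.4891, -0.1416, 0.2315]
tool_rot: [-0.107, 0.994, 0.0, 0.0]
ft_force: [1.6, 1.6, 0.0]
grip_width: 0.0849
grasp_force: 0.0
```

carry_out:
  increments: [8.5,-1.6,-6,0,0,8.5,-1.6,-6,0,0,8.5,-1.6,-5,0,0,8.5,0,0,3,0,8.5,0,0,0,0]

```text
clock: 4.1
eef_pos: [0.5696, -0.2952, 0.1977]
tool_rot: [-0.106, 0.994, 0.002, -0.003]
ft_force: [-1.2, 0.5, -0.2]
grip_width: 0.085
grasp_force: 0.0
```

```bash
cat >> h.py <<'E'
B0=np.array([.6072,-.2106,0]);YAW=np.radians(12.3)
def tobin(p): return R.from_euler('z',-YAW).apply(np.asarray(p)-B0)
E
python3 - <<'E'
from h import *
np.set_printoptions(precision=4,suppress=True)
o=bot.get_obs();p=o['eef_pos'];print('world',p,'bin',tobin(p)*1e3)
print('tool y ang',np.degrees(np.arctan2(*R.from_quat(o['tool_rot']).as_matrix()[1::-1,1])))
for n in['side','top']:
    c=bot.camera(n)
    cv2.imwrite(f'pics/{n}1.png',c['pixels'])
    for t in['stem_end','keeper_line','plate_top']:
        for d in bot.place_of(c,t)[:3]:
            q=cw(c,d['xyz']);print(n,t,round(d['p'],2),q,'bin',tobin(q)*1e3)
E
```

```text
world [ 0.5696 -0.2952  0.1977] bin [-54.7454 -74.6373 197.7158]
tool y ang 102.21519140954045
side stem_end 0.68 [ 0.5628 -0.3083  0.121 ] bin [-64.1676 -85.9819 121.044 ]
side stem_end 0.47 [ 0.3212 -0.389   0.0048] bin [-317.4707 -113.3995    4.7893]
side keeper_line 0.76 [ 0.6425 -0.2026  0.0486] bin [36.2018  0.278  48.6312]
side keeper_line 0.36 [ 0.6052 -0.2128  0.0007] bin [-2.4352 -1.7239  0.6679]
side plate_top 0.78 [ 0.2844 -0.187   0.0067] bin [-310.4179   91.7891    6.7081]
side plate_top 0.64 [0.3181 0.2226 0.0114] bin [-190.1739  484.8185   11.3583]
side plate_top 0.59 [0.5635 0.2509 0.0121] bin [ 55.5833 460.1825  12.1092]
top stem_end 0.65 [ 0.4034  0.387  -0.0015] bin [-71.8184 627.2626  -1.5272]
top stem_end 0.46 [ 0.5599 -0.3104  0.1221] bin [-67.4589 -87.4131 122.0653]
top stem_end 0.35 [ 0.653  -0.2043  0.0491] bin [46.1278 -3.6249 49.0562]
top keeper_line 0.66 [ 0.6519 -0.2016  0.0464] bin [45.5529 -0.7627 46.4203]
top plate_top 0.97 [0.5703 0.2429 0.0128] bin [ 60.5084 450.9539  12.8307]
top plate_top 0.62 [0.3249 0.2241 0.0101] bin [-183.2617  484.8409   10.1441]
```

carry_out:
  increments: [8.5,-0.3,-1.2,2,0,8.5,0,0,4,0,8.5,0,0,4,0,8.5,0,0,1.5,0,8.5,0,0,0,0]

```text
clock: 5.12
eef_pos: [0.576, -0.3063, 0.0846]
tool_rot: [-0.107, 0.994, 0.001, -0.001]
ft_force: [-1.2, -0.0, 0.9]
grip_width: 0.0848
grasp_force: 0.0
```

carry_out:
  increments: [2.2,0,0,0,0,2.2,0,0,0,0,2.2,0,0,0,0,2.2,0,0,0,0,2.2,0,0,0,0]

```text
clock: 5.75
eef_pos: [0.5775, -0.3064, 0.0874]
tool_rot: [-0.107, 0.994, -0.0, 0.001]
ft_force: [-0.2, 1.2, 4.1]
grip_width: 0.0252
grasp_force: 59.8
```

carry_out:
  increments: [2.2,0.1,0,-0.12,0,2.2,0,0.5,0,0,2.2,0,1,0,0,2.2,0,1,0,0,2.2,0,0.5,0,0]

```text
clock: 6.38
eef_pos: [0.5702, -0.2773, 0.0881]
tool_rot: [-0.107, 0.994, -0.001, 0.001]
ft_force: [4.4, -2.3, 1.2]
grip_width: 0.0254
grasp_force: 59.5
```

carry_out:
  increments: [2.2,0,1,0,0,2.2,0,1,0,0,2.2,0,1,0,0,2.2,0,0.8,0,0,2.2,0,0,0,0]

```text
clock: 7.0
eef_pos: [0.5617, -0.239, 0.088]
tool_rot: [-0.108, 0.994, 0.001, 0.001]
ft_force: [4.2, 1.7, 3.9]
grip_width: 0.0257
grasp_force: 59.8
```

```bash
python3 - <<'E'
from h import *
np.set_printoptions(precision=4,suppress=True)
o=bot.get_obs();p=o['eef_pos'];print('bin',tobin(p)*1e3,o['ft_force'],o['ft_torque'])
c=bot.camera('top');a=cv2.resize(c['pixels'][135:200,260:370],None,fx=7,fy=7,interpolation=cv2.INTER_CUBIC)
c=bot.camera('side');b=cv2.resize(c['pixels'][190:300,230:340],None,fx=5,fy=5,interpolation=cv2.INTER_CUBIC)
cv2.imwrite('pics/t2.png',a);cv2.imwrite('pics/s2.png',b)
E
```

```text
bin [-50.5229 -18.024   88.01  ] [4.2012 1.7185 3.9297] [ 0.5413 -0.9074  0.0374]
```

View pics/t2.png

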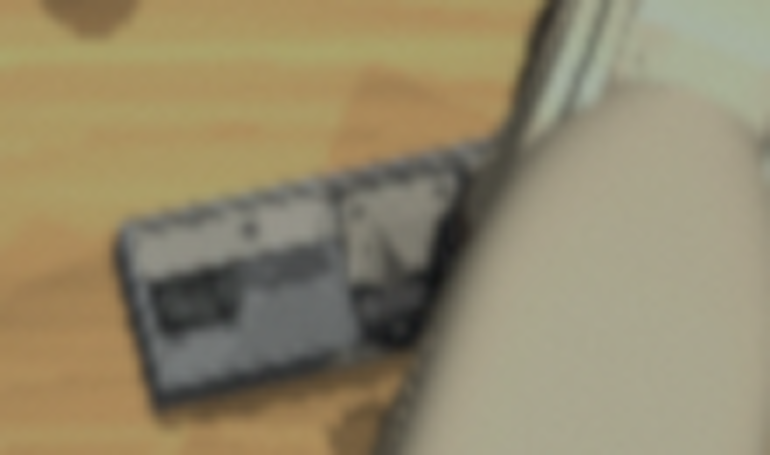

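View pics/s2.png

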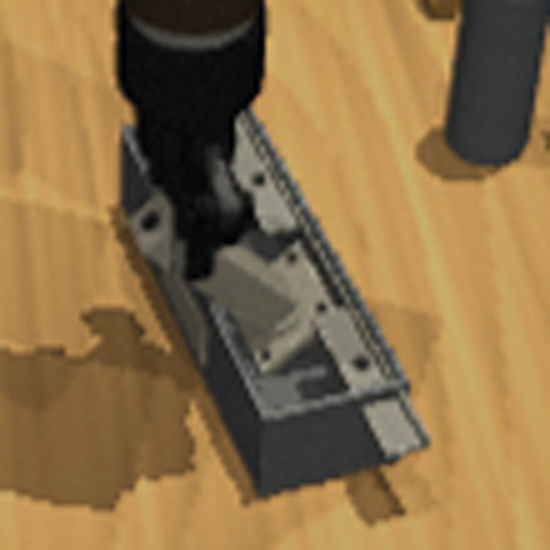

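carry_out:
  increments: [2.2,-0.1,0,-0.05,0,2.2,-0.1,0,-0.05,0,2.2,-0.1,0,-0.05,0,2.2,-0.05,0,-0.03,0,2.2,0,0,0,0]

```text
clock: 7.72
eef_pos: [0.5637, -0.2401, 0.0882]
tool_rot: [-0.106, 0.994, -0.0, -0.001]
ft_force: [0.4, -0.7, -3.0]
grip_width: 0.0254
grasp_force: 59.2
```

carry_out:
  increments: [2.2,-0.15,0,-0.08,0,2.2,-0.15,0,-0.08,0,2.2,-0.1,0,-0.08,0,2.2,-0.1,0,-0.05,0,2.2,0,0,0,0]

```text
clock: 8.35
eef_pos: [0.5658, -0.2386, 0.0907]
tool_rot: [-0.106, 0.994, 0.0, -0.004]
ft_force: [-7.8, -1.6, -2.6]
grip_width: 0.0253
grasp_force: 59.2
```

```bash
python3 - <<'E'
from h import *
np.set_printoptions(precision=4,suppress=True)
o=bot.get_obs();p=o['eef_pos'];print('bin',tobin(p)*1e3,o['ft_force'],o['ft_torque'],R.from_quat(o['tool_rot']).as_matrix()[:,2])
E
```

```text
bin [-46.4401 -18.5386  90.6688] [-7.7947 -1.6429 -2.5956] [-0.3784  2.0742  0.0652] [-0.0087  0.0001 -1.    ]
```

carry_out:
  increments: [2.2,-0.1,0,-0.08,0,2.2,-0.1,0,-0.08,0,2.2,-0.1,0,-0.05,0,2.2,-0.1,0,-0.05,0,2.2,0,0,0,0]

```text
clock: 8.98
eef_pos: [0.5688, -0.2378, 0.0937]
tool_rot: [-0.106, 0.994, 0.001, -0.005]
ft_force: [-10.7, -1.2, 0.1]
grip_width: 0.0252
grasp_force: 59.7
```

carry_out:
  increments: [2.2,-0.15,0,-0.07,0,2.2,-0.15,0,-0.07,0,2.2,-0.15,0,-0.07,0,2.2,-0.15,0,-0.07,0,2.2,0,0,0,0]

```text
clock: 9.6
eef_pos: [0.5749, -0.2369, 0.097]
tool_rot: [-0.106, 0.994, 0.0, -0.005]
ft_force: [-12.5, -2.4, 3.2]
grip_width: 0.0253
grasp_force: 59.5
```

carry_out:
  increments: [2.2,-0.25,0,-0.05,0,2.2,-0.25,0,-0.05,0,2.2,-0.25,0,-0.04,0,2.2,-0.25,0,-0.03,0,2.2,0,0,0,0]

```text
clock: 10.22
eef_pos: [0.5861, -0.235, 0.099]
tool_rot: [-0.106, 0.994, -0.0, -0.003]
ft_force: [-8.0, -1.8, 1.4]
grip_width: 0.0251
grasp_force: 58.9
```

carry_out:
  increments: [2.2,-0.35,0,0,0,2.2,-0.35,0,0,0,2.2,-0.35,0,0,0,2.2,-0.35,0,0,0,2.2,0,0,0,0]

```text
clock: 10.85
eef_pos: [0.6006, -0.232, 0.0991]
tool_rot: [-0.106, 0.994, -0.0, -0.003]
ft_force: [-6.1, -1.7, 0.5]
grip_width: 0.0251
grasp_force: 58.9
```

```bash
python3 - <<'E'
from h import *
np.set_printoptions(precision=4,suppress=True)
o=bot.get_obs();p=o['eef_pos'];print('bin',tobin(p)*1e3,o['ft_force'],o['ft_torque'])
c=bot.camera('side');b=cv2.resize(c['pixels'][190:300,230:340],None,fx=5,fy=5,interpolation=cv2.INTER_CUBIC)
cv2.imwrite('pics/s3.png',b)
E
```

```text
bin [-10.9758 -19.5088  99.1359] [-6.0853 -1.6597  0.4562] [-0.4489  1.712   0.064 ]
```

View pics/s3.png

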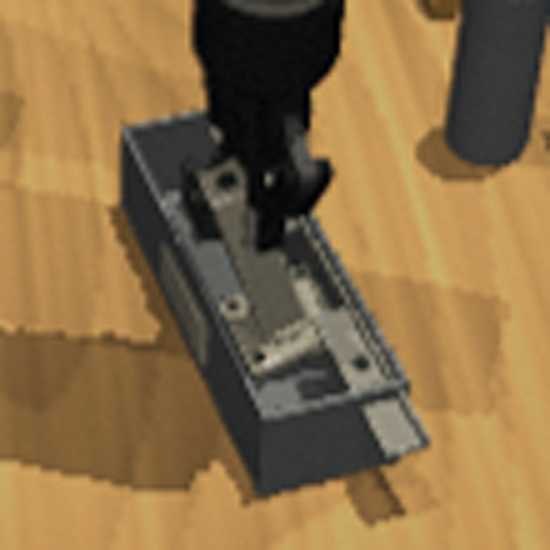

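carry_out:
  increments: [2.2,-0.35,0,0,0,2.2,-0.35,0,0.02,0,2.2,-0.35,0,0.04,0,2.2,-0.35,0,0.06,0,2.2,0,0,0,0]

```text
clock: 11.52
eef_pos: [0.6147, -0.2289, 0.0979]
tool_rot: [-0.107, 0.994, -0.0, -0.002]
ft_force: [-4.7, -1.4, 0.4]
grip_width: 0.0256
grasp_force: 58.9
```

carry_out:
  increments: [2.2,-0.3,0,0.05,0,2.2,-0.3,0,0.07,0,2.2,-0.2,0,0.07,0,2.2,0,0,0.05,0,2.2,0,0,0,0]

```text
clock: 12.15
eef_pos: [0.6223, -0.2273, 0.0955]
tool_rot: [-0.106, 0.994, -0.0, -0.002]
ft_force: [-5.8, -1.6, 0.6]
grip_width: 0.0249
grasp_force: 59.1
```

```bash
python3 - <<'E'
from h import *
np.set_printoptions(precision=4,suppress=True)
o=bot.get_obs();p=o['eef_pos'];print('bin',tobin(p)*1e3,o['ft_force'],o['ft_torque'])
c=bot.camera('side');b=cv2.resize(c['pixels'][200:290,240:330],None,fx=6,fy=6,interpolation=cv2.INTER_CUBIC)
cv2.imwrite('pics/s4.png',b)
for t in ['stem_end','casting']:
  for d in bot.place_of(c,t)[:2]: q=cw(c,d['xyz']);print(t,d['p'],tobin(q)*1e3)
E
```

```text
bin [ 11.1535 -19.5015  95.5492] [-5.838  -1.584   0.6107] [-0.4335  1.7186  0.037 ]
stem_end 0.66 [  0.0856 -20.2274 141.5111]
casting 0.95 [  8.7661 -18.8801  10.4497]
casting 0.55 [35.6302  0.7681 49.6719]
```

View pics/s4.png

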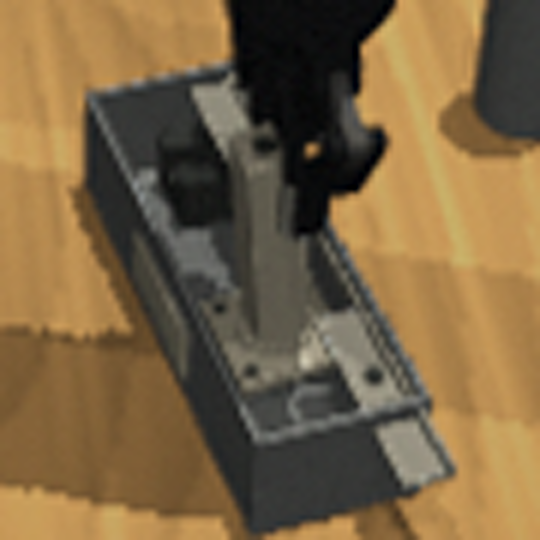

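carry_out:
  increments: [2.2,-0.2,0,0.05,0,2.2,-0.2,0,0.05,0,2.2,-0.1,0,0.1,0,2.2,0,0,0.1,0,2.2,0,0,0,0]

```text
clock: 12.92
eef_pos: [0.6268, -0.2263, 0.0924]
tool_rot: [-0.106, 0.994, -0.0, -0.003]
ft_force: [-5.9, -1.2, 0.6]
grip_width: 0.025
grasp_force: 59.2
```

carry_out:
  increments: [2.2,0,0,0.1,0,2.2,0,0,0.1,0,2.2,0,0,0.1,0,2.2,0,0,0.1,0,2.2,0,0,0,0]

```text
clock: 13.55
eef_pos: [0.6281, -0.226, 0.0898]
tool_rot: [-0.107, 0.994, -0.0, -0.001]
ft_force: [-6.2, 0.1, 4.1]
grip_width: 0.0251
grasp_force: 59.8
```

carry_out:
  increments: [2.2,0,0,0.15,0,2.2,0,0,0,0,4,0,0,0,0,4,0,0,0,0,4,0,0,0,0]

```text
clock: 14.18
eef_pos: [0.6298, -0.2255, 0.0872]
tool_rot: [-0.107, 0.994, -0.0, 0.0]
ft_force: [-0.3, 0.8, -0.5]
grip_width: 0.0402
grasp_force: 0.0
```

```bash
python3 - <<'E'
from h import *
np.set_printoptions(precision=4,suppress=True)
o=bot.get_obs();p=o['eef_pos'];print('bin',tobin(p)*1e3,o['ft_force'],o['ft_torque'])
c=bot.camera('side');b=cv2.resize(c['pixels'][200:290,240:330],None,fx=6,fy=6,interpolation=cv2.INTER_CUBIC)
cv2.imwrite('pics/s5.png',b)
for t in ['stem_end','casting']:
  for d in bot.place_of(c,t)[:2]: q=cw(c,d['xyz']);print(t,d['p'],tobin(q)*1e3)
E
```

```text
bin [ 18.8832 -19.3443  87.243 ] [-0.2501  0.8122 -0.4719] [-0.0129 -0.0076  0.0035]
stem_end 0.9 [ 11.8588 -22.0001 137.8587]
casting 0.92 [  8.0092 -18.7941   4.7375]
```

View pics/s5.png

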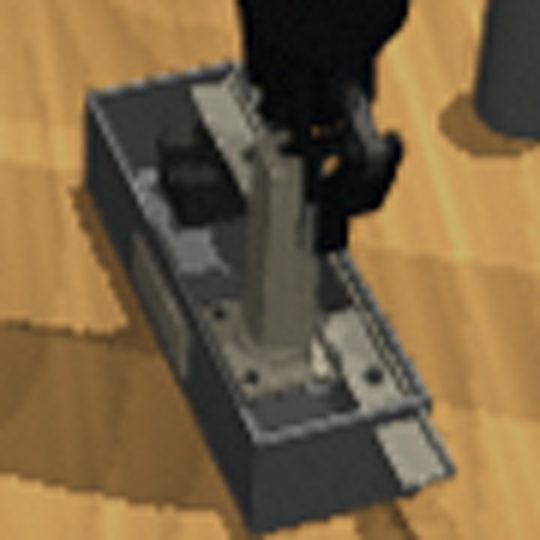

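carry_out:
  increments: [4,0.5,0,0,0,4,0.45,0,0,0,2.2,0,0,0,0,2.2,0,0,0,0,2.2,0,0,0,0]

```text
clock: 14.95
eef_pos: [0.6196, -0.2279, 0.0874]
tool_rot: [-0.107, 0.994, -0.0, -0.0]
ft_force: [-1.8, -0.8, 2.1]
grip_width: 0.0254
grasp_force: 59.6
```

carry_out:
  increments: [2.2,0,0.1,-0.2,0,2.2,0.1,0.05,-0.4,0,2.2,0.1,0,-0.6,0,2.2,0.1,0,-0.6,0,2.2,0,0,-0.6,0]

```text
clock: 15.58
eef_pos: [0.6169, -0.2267, 0.1118]
tool_rot: [-0.107, 0.994, -0.0, 0.0]
ft_force: [0.2, -0.0, -3.1]
grip_width: 0.0255
grasp_force: 59.0
```

carry_out:
  increments: [2.2,0,0,-0.8,0,2.2,0,0,-0.8,0,2.2,0,0,-0.8,0,2.2,0,0,-0.8,0,2.2,0,0,-0.8,0]

```text
clock: 16.2
eef_pos: [0.6168, -0.2267, 0.1518]
tool_rot: [-0.107, 0.994, -0.0, 0.0]
ft_force: [0.3, 0.2, -3.0]
grip_width: 0.0252
grasp_force: 59.0
```

carry_out:
  increments: [2.2,0,0,-1.5,0,2.2,0,0,-2,0,2.2,0,0,-2,0,2.2,0,0,-2,0,2.2,0,0,0,0]

```text
clock: 16.82
eef_pos: [0.6181, -0.2272, 0.2292]
tool_rot: [-0.107, 0.994, -0.001, 0.002]
ft_force: [-0.5, 0.2, -2.9]
grip_width: 0.0253
grasp_force: 59.3
```

```bash
python3 - <<'E'
from h import *
for n in['top','side']:
    c=dict(np.load(n+'0.npz'));P=cloud(c)
    b=(abs(P[...,0]-.567)<.1)&(abs(P[...,1]-.248)<.1)
    z=P[...,2]-np.median(P[(abs(P[...,0]-.567)<.12)&(abs(P[...,1]-.248)<.12)&(abs(P[...,0]-.567)>.095)][:,2])
    m=(b&(z>.007)&(z<.018)).astype(np.uint8)
    Q=P[m>0][:,:2];print(n,cv2.minAreaRect(Q.astype(np.float32)),Q.mean(0),len(Q))
    s=cv2.cvtColor(c['pixels'],cv2.COLOR_BGR2HSV)[...,1];m=(b&(s<60)).astype(np.uint8);m=cv2.morphologyEx(m,cv2.MORPH_OPEN,np.ones((3,3)))
    Q=P[m>0][:,:2];print(' col',cv2.minAreaRect(Q.astype(np.float32)),Q.mean(0),len(Q))
E
```

```text
top ((0.5678136348724365, 0.24970030784606934), (0.19349968433380127, 0.1937500536441803), 0.1891269087791443) [0.56749761 0.24587136] 1582
 col ((0.5719149708747864, 0.2467980682849884), (0.14584822952747345, 0.13918843865394592), 4.934049129486084) [0.56924865 0.24682997] 1683
side ((0.5656511783599854, 0.2484288215637207), (0.14143690466880798, 0.1495795100927353), 4.898718357086182) [0.56453639 0.24396055] 800
 col ((0.564701497554779, 0.24452410638332367), (0.13860256969928741, 0.1417415589094162), 5.00933313369751) [0.56511194 0.23692113] 809
```

carry_out:
  increments: [2.2,0.8,4,0,0,2.2,0.8,6,0,0,2.2,0.8,6,0,0,2.2,0.8,6,0,0,2.2,0.8,6,0,0]

```text
clock: 17.45
eef_pos: [0.5169, 0.04, 0.2256]
tool_rot: [-0.107, 0.994, 0.0, -0.0]
ft_force: [0.6, 0.2, -2.7]
grip_width: 0.0251
grasp_force: 59.9
```

carry_out:
  increments: [2.2,-2.2,4.5,0,0,2.2,-2.2,4.5,0,0,2.2,-2.2,4.5,0,0,2.2,-2.2,4.5,0,0,2.2,0,0,0,0]

```text
clock: 18.08
eef_pos: [0.5656, 0.2366, 0.2244]
tool_rot: [-0.109, 0.994, 0.0, -0.001]
ft_force: [-0.1, -0.8, -2.7]
grip_width: 0.0252
grasp_force: 60.4
```

carry_out:
  increments: [2.2,-0.2,0.5,1,0,2.2,-0.2,0.5,3,0,2.2,0,0,3.5,0,2.2,0,0,3,0,2.2,0,0,0.5,0]

```text
clock: 18.7
eef_pos: [0.5652, 0.2413, 0.1129]
tool_rot: [-0.106, 0.994, -0.001, -0.003]
ft_force: [-1.5, -0.0, -2.4]
grip_width: 0.0254
grasp_force: 60.2
```

carry_out:
  increments: [2.2,0,0,0.4,0,2.2,0,0,0.4,0,2.2,0,0,0.3,0,2.2,0,0,0.2,0,2.2,0,0,0,0]

```text
clock: 19.32
eef_pos: [0.5677, 0.2436, 0.1033]
tool_rot: [-0.107, 0.994, -0.0, 0.0]
ft_force: [-0.1, 1.0, -2.8]
grip_width: 0.0256
grasp_force: 60.2
```

```bash
python3 - <<'E'
from h import *
np.set_printoptions(precision=4,suppress=True)
o=bot.get_obs();print(o['eef_pos'],o['ft_force'])
c=bot.camera('side');cv2.imwrite('pics/s6.png',cv2.resize(c['pixels'][90:190,200:310],None,fx=5,fy=5,interpolation=cv2.INTER_CUBIC))
for t in ['stem_end','casting','plate_top']:
  for d in bot.place_of(c,t)[:3]: print(t,d['p'],cw(c,d['xyz']))
E
```

```text
[0.5677 0.2436 0.1033] [-0.1123  1.0418 -2.821 ]
stem_end 0.65 [0.5738 0.2465 0.1518]
casting 0.77 [0.5705 0.247  0.0224]
casting 0.37 [ 0.6458 -0.2025  0.0477]
plate_top 0.86 [0.5628 0.2485 0.0141]
plate_top 0.63 [0.3167 0.2263 0.0105]
plate_top 0.62 [ 0.2869 -0.1872  0.0105]
```

View pics/s6.png

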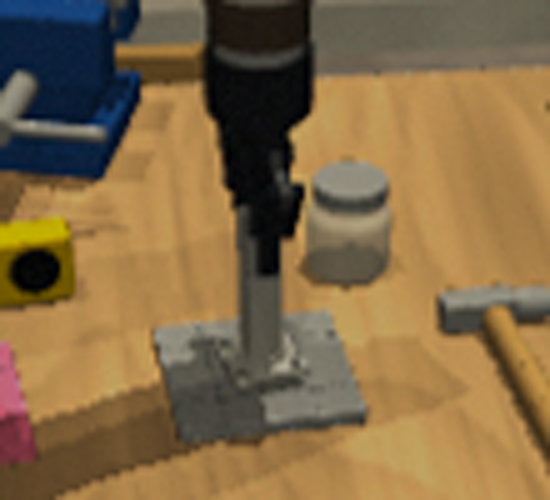

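carry_out:
  increments: [2.2,0.2,0.1,0,0,2.2,0.2,0.1,0.2,0,2.2,0,0,0.2,0,2.2,0,0,0.2,0,2.2,0,0,0,0]

```text
clock: 20.15
eef_pos: [0.5632, 0.2446, 0.0969]
tool_rot: [-0.107, 0.994, -0.0, -0.0]
ft_force: [-0.3, -0.4, -3.0]
grip_width: 0.0251
grasp_force: 60.2
```

carry_out:
  increments: [2.2,0,0,0.05,0,2.2,0,0,0.05,0,2.2,0,0,0.05,0,2.2,0,0,0.05,0,2.2,0,0,0,0]

```text
clock: 20.78
eef_pos: [0.5634, 0.2447, 0.0953]
tool_rot: [-0.107, 0.994, 0.0, 0.0]
ft_force: [0.6, -0.3, -2.4]
grip_width: 0.0253
grasp_force: 60.7
```

carry_out:
  increments: [2.2,0,0,0.05,0,2.2,0,0,0.05,0,2.2,0,0,0.05,0,2.2,0,0,0,0,2.2,0,0,0,0]

```text
clock: 21.4
eef_pos: [0.5635, 0.2447, 0.0953]
tool_rot: [-0.107, 0.994, 0.0, 0.001]
ft_force: [-3.2, -1.3, 6.2]
grip_width: 0.0253
grasp_force: 61.8
```

Firm contact with the plate (from −2.8 N to +6 N). I'll release and retreat upward.

carry_out:
  increments: [3.2,0,0,0,0,5,0,0,0,0,7,0,0,0,0,7,0,0,0,0,7,0,0,0,0]

```text
clock: 22.02
eef_pos: [0.5633, 0.2447, 0.0936]
tool_rot: [-0.107, 0.994, -0.0, -0.0]
ft_force: [0.4, 0.4, -0.0]
grip_width: 0.0698
grasp_force: 0.0
```

carry_out:
  increments: [7,0,0,-1,0,7,0,0,-3,0,7,0,0,-4,0,7,0,0,-4,0,7,0,0,-3,0]

```text
clock: 22.65
eef_pos: [0.5639, 0.2449, 0.2468]
tool_rot: [-0.107, 0.994, 0.0, 0.002]
ft_force: [0.1, 0.3, -0.6]
grip_width: 0.07
grasp_force: 0.0
```

carry_out:
  increments: [7,4,0,0,0,7,5,0,0,0,7,5,0,0,0,7,5,0,0,0,7,0,0,0,0]

```text
clock: 23.28
eef_pos: [0.3744, 0.2032, 0.2445]
tool_rot: [-0.108, 0.994, -0.0, -0.0]
ft_force: [1.2, 0.3, 0.9]
grip_width: 0.0697
grasp_force: 0.0
```

```bash
python3 - <<'E'
from h import *
np.set_printoptions(precision=4,suppress=True)
o=bot.get_obs();print(o['eef_pos'],o['ft_force'])
for n in('side','top'):
  c=bot.camera(n)
  if n=='side':cv2.imwrite('pics/s7.png',c['pixels'])
  for t in ['stem_end','casting','plate_top','vblock']:
    for d in bot.place_of(c,t)[:2]: print(n,t,d['p'],cw(c,d['xyz']))
E
```

```text
[0.3744 0.2032 0.2445] [1.2337 0.2859 0.8892]
side stem_end 0.61 [0.5674 0.247  0.144 ]
side casting 0.9 [0.5658 0.2464 0.013 ]
side plate_top 0.93 [0.5642 0.249  0.013 ]
side plate_top 0.8 [0.3171 0.228  0.0093]
side vblock 0.68 [ 0.6003 -0.116   0.0058]
top stem_end 0.81 [0.5714 0.2415 0.1445]
top casting 0.85 [0.5666 0.2447 0.0128]
top plate_top 0.86 [ 0.2897 -0.1889  0.0085]
top plate_top 0.84 [0.3248 0.2254 0.0126]
top vblock 0.55 [ 0.6068 -0.122   0.0006]
```

View pics/s7.png

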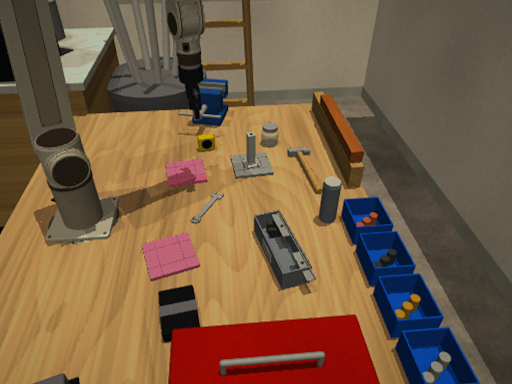

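The casting stands upright at about (251,155) px, in the middle of the grey plate. The V-block is still in the bin, the other things haven't moved, and the gripper is clear.

```bash
python3 -c "from workcell import bot; print(bot.job_done())"
```

```text
the job is handed in; nothing more can be done
None
```

The casting was worked free through the notch and now stands upright on its foot, within about 5 mm of the middle of the grey plate; I handed the job in at about 23 s, and the highest wrist force I read was about 13 N.

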